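# Set the incubator by breed, swing its lid shut, and put the rest in the holding drawer

### The arm

A 6-joint arm with a two-finger parallel gripper is mounted at the origin on the work surface. World frame = base frame: x ahead of the robot, y to its left, z up, the work surface at z = 0. Lengths are in m, angles in degrees, forces in N, time in s.
With the tool pointing down it reaches from about 0.35 to 0.875 m from the base axis. Payload 4.2 kg.
Tool frame: the origin (TCP) lies midway between the tips of the shut fingers; the grasp point (between the pads) lies 19 mm behind it; y points along the fingers, z is the direction in which the jaws open and shut, and the axes are right-handed (so a half turn about y gives the same grasp; the last joint's range is limited). The gripper opens to 87 mm and grips with 3 to 60 N. Pads are 19 mm wide; open, the fingers measure 117 mm over their backs; the gripper's body (75 mm by 190 mm) begins 51 mm behind the grasp point.
Start: joints at [-48.266, 22.042, 0.453, 0, -68.411, -14.817], TCP at [0.283, -0.557, 0.223] pointing down, gripper open.
Joint ranges: [-179.83, 179.83], [-69.29, 118.12], [-61.27, 80.66], [-181.25, 117.63], [-171.15, -9.14], [-177.46, 177.46]. Speed limits (degrees/s): [159.86, 159.86, 180, 180, 180, 180].

### API

Orientations are given as [roll, pitch, yaw] about the fixed x, y, z axes, in that order (R = Rz(yaw) Ry(pitch) Rx(roll)).
In Python, from workcell import env gives the robot as it stands. The module is installed in compiled form; this text tells all that it offers. Calls block until the motion is done:
- env.goto(position, orientation): joint-space move of the TCP to a pose.
- env.move_straight(position, rotation=None, rate=0.15, force_limit=None): straight line of the TCP; rotation=None keeps the orientation; rate is the mean speed in m/s. With force_limit (N) it stops when the force on the tool has changed by that much, and returns True; else False.
- env.set_joints(angles): joint-space move.
- env.gripper_to(opening, grasp_force=None): opening from 0.0 (shut) to 1.0 (fully open); grasp_force is the grip in N (None keeps the last); returns when the fingers have stopped.
- env.dwell(seconds).
- env.inverse_kinematics(position, orientation): joint angles nearest the present ones, or None.
- env.read_state(): the state.
- env.grab_frame(name): name is "scene" or "top"; returns a dict with "image" (480x640x3 uint8, blue, green, red), "fx", "fy", "cx", "cy" (pixels), "D" ([k1, k2, p1, p2, k3] as OpenCV has them; the pictures are not rectified), "position" and "orientation" of the camera in the world. Camera axes: x right, y up, looking along -z (the intrinsics and any distortion apply to the point x, -y, -z); pixel columns grow to the right and rows downward; lengths in m; the calibration is good to about 2 mm. A picture is of the moment at which its call begins. There is no depth.
A pose or a line that the arm cannot do raises env.Unreachable and nothing moves.
- env.close_job(): hands the job in, once; it reports no verdict.
Trained networks look in a picture, given as the dict that the camera call returned (one of the last four; its "shot" number tells which), for a name from the list of things; names that differ only in an ending like _2 or _b are one class to them, and where a whole thing is asked for, a point or a joint stands for the part that bears it (a point fixed in the world has none). Each returns a list of dicts, best first, with "score" (0 to 1); they miss things now and then, are a little off and sometimes report something else, mostly with a low value. They report only what shows in the picture. A call takes as long as a camera call. They do not tell look-alikes from the thing itself.
- env.search_frame(picture, thing): "xyz" ([x, y, z] in m, in world coordinates, good to about 4 mm: the middle of the surface that is visible of it).
- env.trace(picture, thing): "mask" (480x640 bool, what is visible of it).
The state is a dict: "clock": time; "joint_positions": joint angles; "qvel": joint speeds; "joint_torque": joint torques, N m; "position": TCP position; "tool_rot": TCP orientation; "force": force on the tool from outside, world axes, zero at the start; "wrist_torque": the same for the moment, N m; "opening": opening from 0.0 (shut) to 1.0 (fully open).
Only numpy, scipy, OpenCV 4.12 (cv2) and the standard library are available. Lean on these libraries where they do the work, as an engineer would, in place of code of your own. Each camera call takes 0.05 s, during which the arm holds its last target.

### The job

The tile lying next to the incubator shows which eggs, white or brown, are to be hatched today: load every cassette with eggs of that colour into the incubator, standing flat on its floor, then push its open lid just past upright and let it fall shut by its own weight, without touching it on the way down. Only after that stand all the other cassettes flat in the open holding drawer and push the drawer fully home until it clicks in. Set the cassettes down rather than dropping them, and leave the amber bottle, lamp and cup where they are.

Things in the scene. Friction and masses are not known exactly. Their poses are not given: they have to be found in the camera images.
- white1_mid (a point): egg cassette, one rigid piece: grey base 110 (own x) x 62 x 20 mm, two captive WHITE eggs (tops at 47 mm), black lifting bar, 80 mm high in all, 0.2 kg. This point: its centre, 40 mm above the underside; z up. The bar lies along own x over the middle: 64 mm long, 14 mm wide, 62 to 80 mm above the underside (its middle 31 mm above this point), on one 12 mm post. Starts on the green mat; may be absent.
- white2_mid (a point): egg cassette, one rigid piece: grey base 110 (own x) x 62 x 20 mm, two captive WHITE eggs (tops at 47 mm), black lifting bar, 80 mm high in all, 0.2 kg. This point: its centre, 40 mm above the underside; z up. The bar lies along own x over the middle: 64 mm long, 14 mm wide, 62 to 80 mm above the underside (its middle 31 mm above this point), on one 12 mm post. Starts on the green mat; may be absent.
- white3_mid (a point): egg cassette, one rigid piece: grey base 110 (own x) x 62 x 20 mm, two captive WHITE eggs (tops at 47 mm), black lifting bar, 80 mm high in all, 0.2 kg. This point: its centre, 40 mm above the underside; z up. The bar lies along own x over the middle: 64 mm long, 14 mm wide, 62 to 80 mm above the underside (its middle 31 mm above this point), on one 12 mm post. Starts on the green mat; may be absent.
- brown1_mid (a point): egg cassette, one rigid piece: grey base 110 (own x) x 62 x 20 mm, two captive BROWN eggs (tops at 47 mm), black lifting bar, 80 mm high in all, 0.2 kg. This point: its centre, 40 mm above the underside; z up. The bar lies along own x over the middle: 64 mm long, 14 mm wide, 62 to 80 mm above the underside (its middle 31 mm above this point), on one 12 mm post. Starts on the green mat; may be absent.
- brown2_mid (a point): egg cassette, one rigid piece: grey base 110 (own x) x 62 x 20 mm, two captive BROWN eggs (tops at 47 mm), black lifting bar, 80 mm high in all, 0.2 kg. This point: its centre, 40 mm above the underside; z up. The bar lies along own x over the middle: 64 mm long, 14 mm wide, 62 to 80 mm above the underside (its middle 31 mm above this point), on one 12 mm post. Starts on the green mat; may be absent.
- brown3_mid (a point): egg cassette, one rigid piece: grey base 110 (own x) x 62 x 20 mm, two captive BROWN eggs (tops at 47 mm), black lifting bar, 80 mm high in all, 0.2 kg. This point: its centre, 40 mm above the underside; z up. The bar lies along own x over the middle: 64 mm long, 14 mm wide, 62 to 80 mm above the underside (its middle 31 mm above this point), on one 12 mm post. Starts on the green mat; may be absent.
- incubator: white open-topped incubator tray, fixed, on the left (+y): outside 160 (own x) x 270 (own y) x 95 mm high, walls and floor 6 mm, flat inside. Origin: centre of its underside; z up. Own +x points to the hinge side, the outer side, away from the middle of the bench (about world +y).
- incubator_in (a point): centre of the incubator's inner floor, 6 mm above the bench, axes as the incubator's. Room for three cassettes in a row, at own y = -80, 0 and 80 mm, each with its long axis along own x (fingers spread little beside the walls); three grey patches on the floor show the places.
- lid (a joint): angle of the incubator's lid, a clear panel in a blue frame, 160 x 270 x 10 mm, 0.35 kg, on a free, softly damped hinge. 0 = shut, 1.57 = upright; it starts leaning outward at 1.72 to 1.93 rad (stop at 1.95). Below about 1.5 rad its weight swings it shut, in a second or so.
- lid_hinge (a point): middle of the lid's hinge line, which runs along the incubator's own y on its +x top rim, 95 mm above the bench
- lid_edge (a point): middle of the lid's free edge, half-way through its thickness, 160 mm from the hinge line
- drawer (a joint): how far the holding drawer is pulled out, m; 0 = home. It slides with 1 to 2 N of friction; over the last 20 mm a spring detent must be pushed over (about 5 N more), which then holds it at 0. Starts at 0.145 to 0.163; the most is 0.165.
- drawer_floor (a point): on the drawer's floor, 17 mm above the bench; own x points into the cabinet. Inside: x -75 to 109, y -123 to 123 mm, sides 35 mm high, front 96 mm. Pulled out by q, the part with x < q - 75 mm is clear of the cabinet. Takes three cassettes side by side (y = -80, 0, 80 mm), long axes along x, centres near x = -3 mm; standing ones pass under the cabinet's top.
- drawer_front (a point): middle of the outer face of the drawer's flat blue front (284 mm wide, 100 mm high, 15 mm thick), 62 mm above the bench. Own x points into the cabinet: push along it.
- cabinet: grey cabinet of the drawer, fixed, on the right (-y): 210 (x) x 288 (y) x 115 mm high. Origin: middle of the lower edge of its open mouth (front); own x points away from the robot, into the cabinet.
- tile_white: white tile 60 x 60 mm on a dark base 70 x 70 x 18 mm, fixed; it lies on the bench either just beyond the far end of the incubator (y > 0.15) or by the inner far corner of the drawer cabinet (y < 0): eggs of this colour belong in that one. Origin: centre of the underside.
- tile_brown: brown tile, same size, always at the other of the two stations. Origin: centre of the underside.
- bottle: amber bottle, 60 mm wide, 110 mm high, bystander; origin: centre of the underside
- candling_lamp: black and yellow candling lamp, 60 mm wide, 95 mm high, bystander; origin: centre of the underside
- cup: blue cup, 80 mm wide, 85 mm high, bystander; origin: centre of the underside
Things that resemble listed ones, but are neither listed nor needed, are in the scene too. Leave any pink look-alike of the part that bears white1_mid alone.

How it is judged (in metres and radians):
On the way, in this order (a step that is already met when the one before it is completed fails the run):
1. every cassette of the incubator's colour stands flat inside the incubator (((world y of tile_white above 0 m and (x of white1_mid in the frame of incubator between -0.05 and 0.05 m and y of white1_mid in the frame of incubator between -0.115 and 0.115 m and z of white1_mid in the frame of incubator below 0.056 m and angle between white1_mid's own z axis and vertical below 0.12 rad) and (x of white2_mid in the frame of incubator between -0.05 and 0.05 m and y of white2_mid in the frame of incubator between -0.115 and 0.115 m and z of white2_mid in the frame of incubator below 0.056 m and angle between white2_mid's own z axis and vertical below 0.12 rad) and (x of white3_mid in the frame of incubator between -0.05 and 0.05 m and y of white3_mid in the frame of incubator between -0.115 and 0.115 m and z of white3_mid in the frame of incubator below 0.056 m and angle between white3_mid's own z axis and vertical below 0.12 rad)) or (world y of tile_brown above 0 m and (x of brown1_mid in the frame of incubator between -0.05 and 0.05 m and y of brown1_mid in the frame of incubator between -0.115 and 0.115 m and z of brown1_mid in the frame of incubator below 0.056 m and angle between brown1_mid's own z axis and vertical below 0.12 rad) and (x of brown2_mid in the frame of incubator between -0.05 and 0.05 m and y of brown2_mid in the frame of incubator between -0.115 and 0.115 m and z of brown2_mid in the frame of incubator below 0.056 m and angle between brown2_mid's own z axis and vertical below 0.12 rad) and (x of brown3_mid in the frame of incubator between -0.05 and 0.05 m and y of brown3_mid in the frame of incubator between -0.115 and 0.115 m and z of brown3_mid in the frame of incubator below 0.056 m and angle between brown3_mid's own z axis and vertical below 0.12 rad)))), for 0.2 s.
2. the lid has fallen shut over them (((world y of tile_white above 0 m and (x of white1_mid in the frame of incubator between -0.05 and 0.05 m and y of white1_mid in the frame of incubator between -0.115 and 0.115 m and z of white1_mid in the frame of incubator below 0.056 m and angle between white1_mid's own z axis and vertical below 0.12 rad) and (x of white2_mid in the frame of incubator between -0.05 and 0.05 m and y of white2_mid in the frame of incubator between -0.115 and 0.115 m and z of white2_mid in the frame of incubator below 0.056 m and angle between white2_mid's own z axis and vertical below 0.12 rad) and (x of white3_mid in the frame of incubator between -0.05 and 0.05 m and y of white3_mid in the frame of incubator between -0.115 and 0.115 m and z of white3_mid in the frame of incubator below 0.056 m and angle between white3_mid's own z axis and vertical below 0.12 rad)) or (world y of tile_brown above 0 m and (x of brown1_mid in the frame of incubator between -0.05 and 0.05 m and y of brown1_mid in the frame of incubator between -0.115 and 0.115 m and z of brown1_mid in the frame of incubator below 0.056 m and angle between brown1_mid's own z axis and vertical below 0.12 rad) and (x of brown2_mid in the frame of incubator between -0.05 and 0.05 m and y of brown2_mid in the frame of incubator between -0.115 and 0.115 m and z of brown2_mid in the frame of incubator below 0.056 m and angle between brown2_mid's own z axis and vertical below 0.12 rad) and (x of brown3_mid in the frame of incubator between -0.05 and 0.05 m and y of brown3_mid in the frame of incubator between -0.115 and 0.115 m and z of brown3_mid in the frame of incubator below 0.056 m and angle between brown3_mid's own z axis and vertical below 0.12 rad))) and value of joint lid below 0.03 rad), for 0.2 s.
3. all the other cassettes stand flat in the drawer (((world y of tile_white above 0 m and (x of brown1_mid in the frame of drawer_floor between -0.08 and 0.11 m and y of brown1_mid in the frame of drawer_floor between -0.115 and 0.115 m and z of brown1_mid in the frame of drawer_floor below 0.051 m and angle between brown1_mid's own z axis and vertical below 0.12 rad) and (x of brown2_mid in the frame of drawer_floor between -0.08 and 0.11 m and y of brown2_mid in the frame of drawer_floor between -0.115 and 0.115 m and z of brown2_mid in the frame of drawer_floor below 0.051 m and angle between brown2_mid's own z axis and vertical below 0.12 rad) and (x of brown3_mid in the frame of drawer_floor between -0.08 and 0.11 m and y of brown3_mid in the frame of drawer_floor between -0.115 and 0.115 m and z of brown3_mid in the frame of drawer_floor below 0.051 m and angle between brown3_mid's own z axis and vertical below 0.12 rad)) or (world y of tile_brown above 0 m and (x of white1_mid in the frame of drawer_floor between -0.08 and 0.11 m and y of white1_mid in the frame of drawer_floor between -0.115 and 0.115 m and z of white1_mid in the frame of drawer_floor below 0.051 m and angle between white1_mid's own z axis and vertical below 0.12 rad) and (x of white2_mid in the frame of drawer_floor between -0.08 and 0.11 m and y of white2_mid in the frame of drawer_floor between -0.115 and 0.115 m and z of white2_mid in the frame of drawer_floor below 0.051 m and angle between white2_mid's own z axis and vertical below 0.12 rad) and (x of white3_mid in the frame of drawer_floor between -0.08 and 0.11 m and y of white3_mid in the frame of drawer_floor between -0.115 and 0.115 m and z of white3_mid in the frame of drawer_floor below 0.051 m and angle between white3_mid's own z axis and vertical below 0.12 rad)))), for 0.2 s.
4. the drawer is home in its detent (((world y of tile_white above 0 m and (x of brown1_mid in the frame of drawer_floor between -0.08 and 0.11 m and y of brown1_mid in the frame of drawer_floor between -0.115 and 0.115 m and z of brown1_mid in the frame of drawer_floor below 0.051 m and angle between brown1_mid's own z axis and vertical below 0.12 rad) and (x of brown2_mid in the frame of drawer_floor between -0.08 and 0.11 m and y of brown2_mid in the frame of drawer_floor between -0.115 and 0.115 m and z of brown2_mid in the frame of drawer_floor below 0.051 m and angle between brown2_mid's own z axis and vertical below 0.12 rad) and (x of brown3_mid in the frame of drawer_floor between -0.08 and 0.11 m and y of brown3_mid in the frame of drawer_floor between -0.115 and 0.115 m and z of brown3_mid in the frame of drawer_floor below 0.051 m and angle between brown3_mid's own z axis and vertical below 0.12 rad)) or (world y of tile_brown above 0 m and (x of white1_mid in the frame of drawer_floor between -0.08 and 0.11 m and y of white1_mid in the frame of drawer_floor between -0.115 and 0.115 m and z of white1_mid in the frame of drawer_floor below 0.051 m and angle between white1_mid's own z axis and vertical below 0.12 rad) and (x of white2_mid in the frame of drawer_floor between -0.08 and 0.11 m and y of white2_mid in the frame of drawer_floor between -0.115 and 0.115 m and z of white2_mid in the frame of drawer_floor below 0.051 m and angle between white2_mid's own z axis and vertical below 0.12 rad) and (x of white3_mid in the frame of drawer_floor between -0.08 and 0.11 m and y of white3_mid in the frame of drawer_floor between -0.115 and 0.115 m and z of white3_mid in the frame of drawer_floor below 0.051 m and angle between white3_mid's own z axis and vertical below 0.12 rad))) and value of joint drawer below 0.004 m), for 0.2 s.
At the end, for the whole second after the job is handed in: Every cassette of the tile's colour at the incubator stands flat inside it (tilt under 7 degrees, within its walls, on its floor), every other one stands flat in the drawer; the lid is shut (under 0.03 rad), the drawer home (within 4 mm), all at rest (all of step 2 and all of step 4 and velocity of joint lid below 0.05 rad/s and linear speed of each of white1, white2, white3, brown1, brown2, brown3 below 0.03 m/s); the robot touches nothing.
It fails at once if the lid is touched while it falls (it must swing shut by its own weight, not be carried down) (value of joint lid between 0.15 and 1 rad and contact force between any of the arm, the fingers and lid above 0.5 N).
It fails at once if a cassette is put in the drawer before the incubator is shut (value of joint lid above 0.5 rad and ((x of white1_mid in the frame of drawer_floor between -0.08 and 0.11 m and y of white1_mid in the frame of drawer_floor between -0.115 and 0.115 m and z of white1_mid in the frame of drawer_floor below 0.051 m and angle between white1_mid's own z axis and vertical below 0.12 rad) or (x of white2_mid in the frame of drawer_floor between -0.08 and 0.11 m and y of white2_mid in the frame of drawer_floor between -0.115 and 0.115 m and z of white2_mid in the frame of drawer_floor below 0.051 m and angle between white2_mid's own z axis and vertical below 0.12 rad) or (x of white3_mid in the frame of drawer_floor between -0.08 and 0.11 m and y of white3_mid in the frame of drawer_floor between -0.115 and 0.115 m and z of white3_mid in the frame of drawer_floor below 0.051 m and angle between white3_mid's own z axis and vertical below 0.12 rad) or (x of brown1_mid in the frame of drawer_floor between -0.08 and 0.11 m and y of brown1_mid in the frame of drawer_floor between -0.115 and 0.115 m and z of brown1_mid in the frame of drawer_floor below 0.051 m and angle between brown1_mid's own z axis and vertical below 0.12 rad) or (x of brown2_mid in the frame of drawer_floor between -0.08 and 0.11 m and y of brown2_mid in the frame of drawer_floor between -0.115 and 0.115 m and z of brown2_mid in the frame of drawer_floor below 0.051 m and angle between brown2_mid's own z axis and vertical below 0.12 rad) or (x of brown3_mid in the frame of drawer_floor between -0.08 and 0.11 m and y of brown3_mid in the frame of drawer_floor between -0.115 and 0.115 m and z of brown3_mid in the frame of drawer_floor below 0.051 m and angle between brown3_mid's own z axis and vertical below 0.12 rad))).
It fails at once if a cassette is dropped (falls free from more than about 6 cm) ((linear speed of white1 above 1.1 m/s and contact force between the fingers and white1 below 0.1 N) or (linear speed of white2 above 1.1 m/s and contact force between the fingers and white2 below 0.1 N) or (linear speed of white3 above 1.1 m/s and contact force between the fingers and white3 below 0.1 N) or (linear speed of brown1 above 1.1 m/s and contact force between the fingers and brown1 below 0.1 N) or (linear speed of brown2 above 1.1 m/s and contact force between the fingers and brown2 below 0.1 N) or (linear speed of brown3 above 1.1 m/s and contact force between the fingers and brown3 below 0.1 N)).
It fails at once if a bystander is moved by more than 4 cm (distance of any of bottle, candling_lamp, cup from where it was at the start of the episode above 0.04 m).
Of white1, white2, white3, brown1, brown2, brown3 only 4 to 5 are there at a start; the rules pass over those that are not, and their reading is None.
At some moment in a run one of white1, white2, white3, brown1, brown2, brown3 may be knocked a few centimetres aside while the robot is not near it.
It also fails if it takes over 210 s, if anything falls off the work surface, if the arm or the gripper's body presses on something with over 40 N, if the wrist force passes 120 N, or if a joint passes its speed limit or range.

## Working session

There is one attempt and no reset: what is moved stays moved. The work goes in short steps, each a Python script; the robot and the scene stay as the last script left them, time stands still between calls to the robot, and variables do not carry over. Pictures are saved under pics/ and viewed, and the job is handed in when it is done.

```bash
mkdir -p pics
python3 - <<'E'
from workcell import env
import cv2
s=env.read_state();print({k:s[k] for k in('clock','position','tool_rot','opening')})
for n in('scene','top'):
    p=env.grab_frame(n);cv2.imwrite(f'pics/{n}0.png',p['image']);print(n,p['fx'],p['D'],p['position'],p['orientation'])
    for t in('white1_mid','brown1_mid','tile_white','tile_brown','incubator','lid','cabinet','drawer_front','bottle','candling_lamp','cup'):
        print(t,[(round(d['score'],2),[round(float(v),3) for v in d['xyz']]) for d in env.search_frame(p,t)])
E
```

```text
{'clock': 0.0, 'position': array([ 0.28270093, -0.55674174,  0.22145423]), 'tool_rot': array([-8.98762469e+01,  3.68505819e-03,  2.69064172e+01]), 'opening': 1.0002535530472227}
scene 457.1046015429367 [-0.07601492  0.          0.          0.          0.        ] [1.02362102 0.10096673 0.84066077] [33.05054366  0.26089304 98.09779833]
white1_mid [(0.86, [0.458, -0.043, 0.032]), (0.71, [0.269, -0.231, 0.033])]
brown1_mid [(0.73, [0.568, -0.057, 0.036]), (0.71, [0.565, 0.09, 0.032])]
tile_white [(0.91, [0.777, -0.071, 0.021]), (0.73, [0.442, -0.301, 0.025])]
tile_brown [(0.86, [0.75, 0.224, 0.019])]
incubator [(0.6, [0.542, 0.318, 0.081]), (0.36, [0.785, 0.025, 0.058]), (0.23, [0.445, -0.301, 0.026])]
lid [(0.69, [0.567, 0.372, 0.186])]
cabinet [(0.85, [0.672, -0.286, 0.112]), (0.29, [0.548, 0.323, 0.087])]
drawer_front [(0.73, [0.442, -0.302, 0.028])]
bottle [(0.68, [0.739, 0.303, 0.074])]
candling_lamp [(0.97, [0.782, 0.026, 0.056])]
cup [(0.93, [0.763, 0.116, 0.046])]
top 489.44854585325766 [-0.11972524  0.          0.          0.          0.        ] [0.43683493 0.01483354 1.00361369] [  5.54388411   1.07711846 -89.32967784]
white1_mid [(0.83, [0.444, -0.045, 0.033]), (0.62, [0.26, -0.23, 0.037]), (0.43, [0.554, 0.093, 0.029])]
brown1_mid [(0.89, [0.556, 0.095, 0.032])]
tile_white [(0.6, [0.766, -0.075, 0.027]), (0.17, [0.543, 0.373, 0.177])]
tile_brown [(0.7, [0.74, 0.223, 0.022]), (0.46, [0.554, -0.057, 0.032])]
incubator [(0.91, [0.538, 0.336, 0.091]), (0.74, [0.544, 0.372, 0.179])]
lid [(0.57, [0.546, 0.37, 0.179]), (0.4, [0.451, 0.092, 0.031])]
cabinet [(0.83, [0.614, -0.298, 0.119])]
drawer_front [(0.85, [0.503, -0.306, 0.016])]
bottle [(0.64, [0.71, 0.301, 0.073])]
candling_lamp [(0.71, [0.758, 0.026, 0.058])]
cup [(0.87, [0.789, 0.118, 0.045])]
```

View pics/scene0.png

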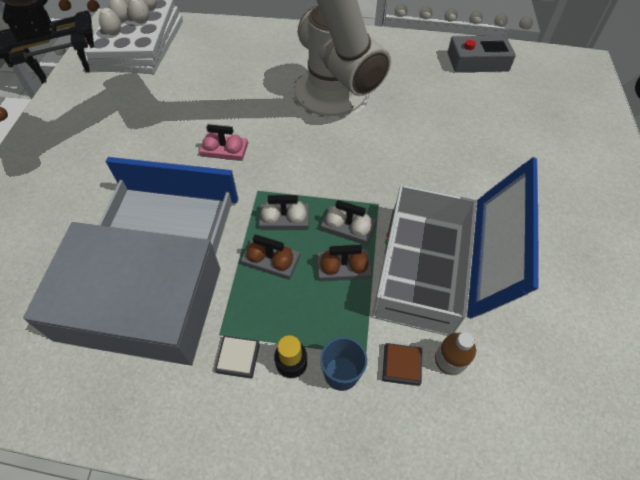

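View pics/top0.png

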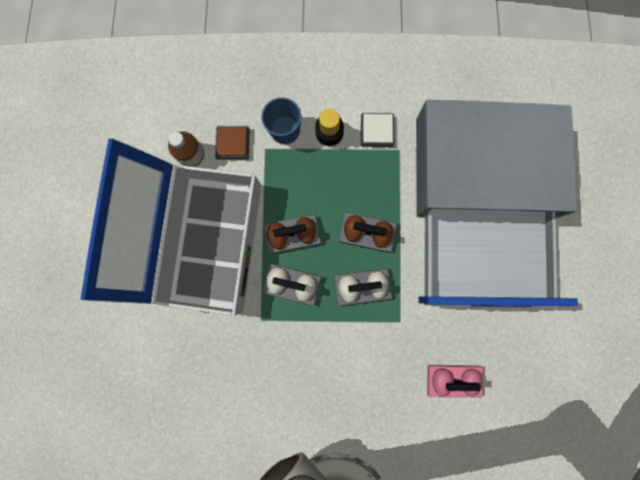

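The brown tile is at the incubator (scene px 403,363) and the white tile is by the cabinet (237,355). So the 2 brown cassettes go in the incubator and the 2 white ones in the drawer. The pink one (223,143) is a decoy. Next I'll take precise measurements.

```bash
cat > h.py <<'E'
from workcell import env
import cv2, numpy as np
from scipy.spatial.transform import Rotation as R
def cam(p):
    return np.array([[p['fx'],0,p['cx']],[0,p['fy'],p['cy']],[0,0,1.]]),np.array(p['D'],float),np.array(p['position']),R.from_euler('xyz',p['orientation'],degrees=True).as_matrix()
def px2(p,uv,z):
    K,D,c,M=cam(p)
    q=cv2.undistortPoints(np.array(uv,float).reshape(-1,1,2),K,D).reshape(-1,2)
    d=np.c_[q[:,0],-q[:,1],-np.ones(len(q))]@M.T
    return c+d*((np.broadcast_to(z,len(q))-c[2])/d[:,2])[:,None]
def proj(p,P):
    K,D,c,M=cam(p); q=(np.array(P,float).reshape(-1,3)-c)@M; q=q*[1,-1,-1]
    return cv2.projectPoints(q,np.zeros(3),np.zeros(3),K,D)[0].reshape(-1,2)
def bar(p,xy):
    """dark bar near cassette at approx xy -> centre(x,y at z=.08), yaw deg"""
    w=30; u,v=proj(p,[xy[0],xy[1],.08])[0]; u0,v0=int(u)-w,int(v)-w
    c=cv2.resize(p['image'][v0:v0+2*w,u0:u0+2*w],None,fx=4,fy=4,interpolation=cv2.INTER_CUBIC)
    m=(c.max(2)<38).astype(np.uint8)
    m=cv2.morphologyEx(m,cv2.MORPH_OPEN,np.ones((7,7)))
    n,l,st,ce=cv2.connectedComponentsWithStats(m)
    k=1+np.argmax(st[1:,4]-20*np.hypot(*(ce[1:]-2*w*2).T)*0)
    vs,us=np.nonzero(l==k)
    P=px2(p,np.c_[(us+.5)/4-.5+u0,(vs+.5)/4-.5+v0],.08)[:,:2]
    (cx,cy),(a,b),_=cv2.minAreaRect((P*1000).astype(np.float32))
    bx=cv2.boxPoints(cv2.minAreaRect((P*1000).astype(np.float32)))
    e=[bx[1]-bx[0],bx[2]-bx[1]]; e=max(e,key=lambda t:np.hypot(*t))
    return np.array([cx,cy])/1000,(np.degrees(np.arctan2(e[1],e[0]))%180),max(a,b),min(a,b)
E
python3 - <<'E'
from h import *
p=env.grab_frame('top');im=p['image']
for xy in([.444,-.045],[.554,.093],[.554,-.057],[.451,.092]): print(xy,bar(p,xy))
cv2.imwrite('pics/inc.png',cv2.resize(im[130:330,70:270],None,fx=3,fy=3,interpolation=cv2.INTER_CUBIC))
cv2.imwrite('pics/dra.png',cv2.resize(im[90:320,410:590],None,fx=2.6,fy=2.6,interpolation=cv2.INTER_CUBIC))
E
```

```text
[0.444, -0.045] (array([ 0.44771048, -0.05082489]), np.float32(95.86456), 59.981895446777344, 12.08021354675293)
[0.554, 0.093] (array([0.55127179, 0.09221575]), np.float32(98.9249), 61.16359329223633, 19.079904556274414)
[0.554, -0.057] (array([ 0.55571375, -0.05985456]), np.float32(76.56659), 61.64384841918945, 19.34156036376953)
[0.451, 0.092] (array([0.45141464, 0.09239184]), np.float32(81.13663), 59.12276077270508, 12.69565200805664)
```

View pics/inc.png

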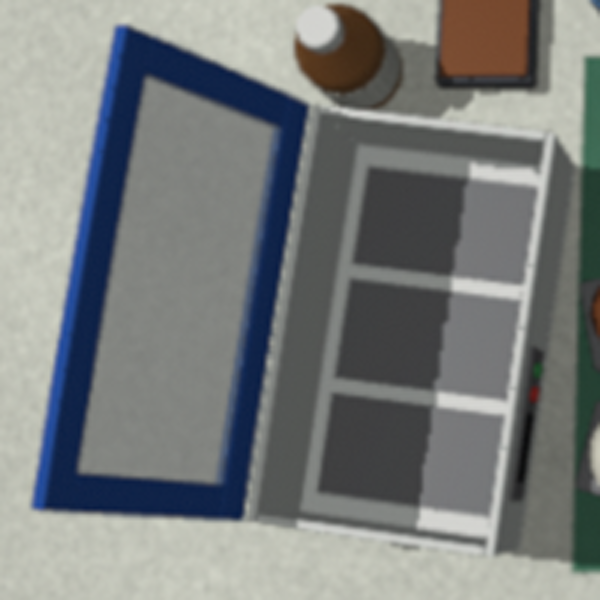

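View pics/dra.png

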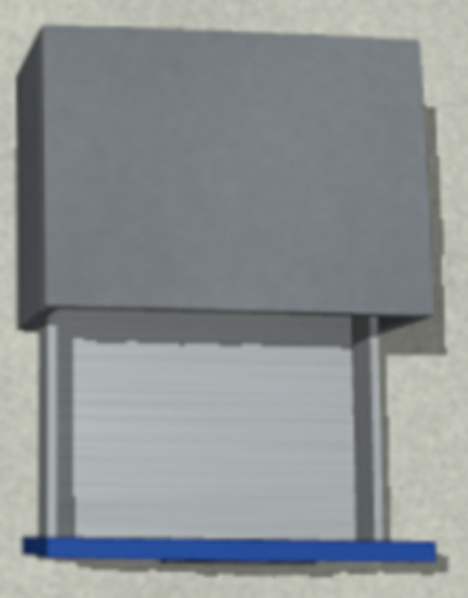

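Run:
```python
from h import *
p=env.grab_frame('top')
def fit(loc,W):
    loc=np.array(loc)[:,:2];W=W[:,:2];a=loc-loc.mean(0);b=W-W.mean(0)
    t=np.arctan2((a[:,0]*b[:,1]-a[:,1]*b[:,0]).sum(),(a*b).sum());c,s=np.cos(t),np.sin(t);M=np.array([[c,-s],[s,c]])
    o=W.mean(0)-M@loc.mean(0);print('origin',o.round(4),'yaw',np.degrees(t).round(2),'res mm',((loc@M.T+o-W)*1000).round(1).tolist())
px=lambda L,s,ox,oy:np.array(L,float)/s+[ox,oy]-.5*(1-1/s)
I=px2(p,px([(553,131),(490,553),(247,520),(312,105)],3,70,130),.095);print(I.round(3).tolist())
fit([(-.08,-.135),(-.08,.135),(.08,.135),(.08,-.135)],I)
# far side (largest world x) has own y negative
C=px2(p,px([(43,27),(418,40),(433,315),(42,308)],2.6,410,90),.115);print(C.round(3).tolist())
fit([(.21,.144),(.21,-.144),(0,-.144),(0,.144)],C)
F=px2(p,px([(25,540),(435,543),(25,554),(435,561)],2.6,410,90),[.112,.112,.112,.112]);print(F.round(3).tolist())
L=px2(p,px([(120,25),(38,508)],3,70,130),.25);print(L.round(3).tolist())
```

```text
[[0.66, 0.162, 0.095], [0.394, 0.194, 0.095], [0.411, 0.35, 0.095], [0.677, 0.319, 0.095]]
origin [0.5354 0.2562] yaw 83.34 res mm [[0.3, -0.5], [-1.5, -1.8], [-0.3, 1.5], [1.5, 0.9]]
[[0.801, -0.165, 0.115], [0.8, -0.451, 0.115], [0.591, -0.449, 0.115], [0.592, -0.16, 0.115]]
origin [ 0.5912 -0.3055] yaw -0.39 res mm [[1.2, 2.2], [-0.2, -0.3], [-1.2, -0.8], [0.1, -1.1]]
[[0.428, -0.148, 0.112], [0.427, -0.446, 0.112], [0.419, -0.148, 0.112], [0.414, -0.445, 0.112]]
[[0.682, 0.379, 0.25], [0.419, 0.409, 0.25]]
```

```bash
cat >> h.py <<'E'
def tdown(pos,yaw):
    """choose yaw (mod 180) whose IK keeps joints closest, away from limits"""
    best=None; q0=np.array(env.read_state()['joint_positions'])
    for k in(-180,0,180):
        y=yaw+k
        q=env.inverse_kinematics(list(pos),[-90,0,y])
        if q is None or abs(q[5])>170: continue
        c=np.abs(np.array(q)-q0).max()
        if best is None or c<best[0]: best=(c,y)
    return best[1]
def st(msg=''):
    s=env.read_state();print(msg,round(s['clock'],1),np.round(s['position'],3),np.round(s['tool_rot'],1),'F',np.round(s['force'],1),'op',round(s['opening'],3))
def pick(xy,yaw,zt=.22):
    env.gripper_to(.5,20)
    y=tdown([*xy,zt],yaw); env.goto([*xy,zt],[-90,0,y]); st('above')
    if env.move_straight([*xy,.054],rate=.12,force_limit=12): st('HIT');raise SystemExit
    env.gripper_to(0.0,25); st('grip')
    env.move_straight([*xy,zt],rate=.15); st('lift')
def place(xy,yaw,zfloor,zt=.22):
    y=tdown([*xy,zt],yaw); env.goto([*xy,zt],[-90,0,y])
    env.move_straight([*xy,zfloor+.054+.02],rate=.15)
    r=env.move_straight([*xy,zfloor+.054-.004],rate=.03,force_limit=4); st('down %s'%r)
    env.gripper_to(.42); env.move_straight([*xy,zt],rate=.15); st('up')
E
python3 - <<'E'
from h import *
p=env.grab_frame('top')
b=bar(p,[.554,.093]);print(b)
pick([.554,.0925],b[1])
E
```

```text
(array([0.55115515, 0.09223447]), np.float32(98.80437), 61.09774398803711, 19.255685806274414)
above 4.8 [0.554 0.092 0.22 ] [-90.    0.   98.7] F [-0.3 -0.3  0.3] op 0.502
grip 7.0 [0.554 0.092 0.054] [-90.    0.   98.8] F [-1.4  1.   0.3] op 0.162
lift 8.2 [0.553 0.092 0.219] [-89.9   0.   98.8] F [-0.   0.1 -3.1] op 0.158
```

Run:
```python
from h import *
place([.595,.2492],83.34,.006)
p=env.grab_frame('scene');cv2.imwrite('pics/s1.png',p['image'])
p=env.grab_frame('top');cv2.imwrite('pics/t1.png',p['image'])
```

```text
down True 10.7 [0.594 0.249 0.06 ] [-89.9   0.1  83.4] F [-0.4 -0.9  4.3] op 0.157
up 12.6 [0.594 0.249 0.219] [-89.7   0.2  83.3] F [-1.1 -0.4 -0.4] op 0.419
```

View pics/s1.png

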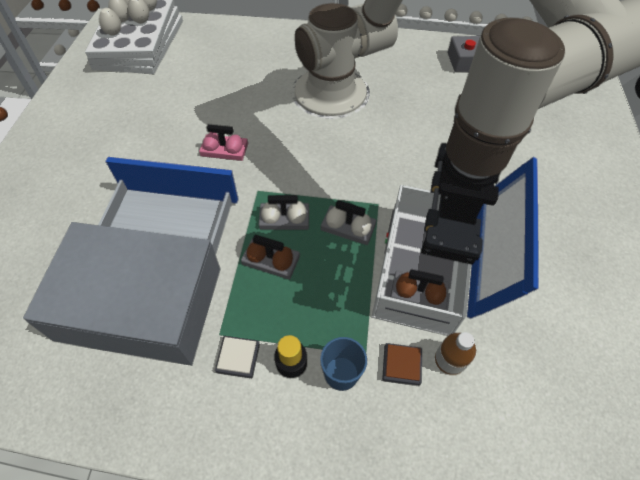

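View pics/t1.png

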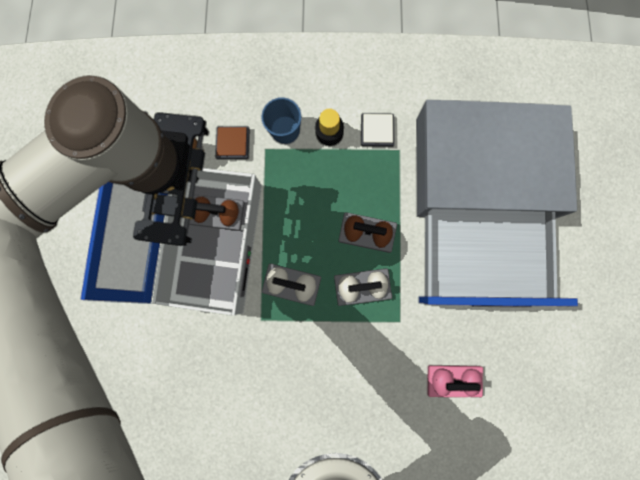

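Brown #1 stands flat in the far slot (scene px 422,285), with the lid and bottle untouched. On to brown #2.

Run:
```python
from h import *
p=env.grab_frame('top')
b=bar(p,[.554,-.058]);print(b)
pick([b[0][0]+.003,b[0][1]],b[1])
place([.5354-.02*.993,.2562+.02*.116],83.34,.006)
p=env.grab_frame('scene');cv2.imwrite('pics/s2.png',p['image'])
st();print(env.read_state()['joint_positions'])
```

```text
(array([ 0.55615509, -0.05926857]), np.float32(79.37278), 62.797096252441406, 19.52243423461914)
above 14.4 [ 0.56  -0.058  0.22 ] [-90.   -0.   79.4] F [ 0.2  0.4 -0.7] op 0.498
grip 16.6 [ 0.559 -0.059  0.054] [-89.9   0.   79.4] F [-1.3  0.8  1. ] op 0.157
lift 17.8 [ 0.558 -0.059  0.219] [-89.9   0.   79.4] F [ 0.4 -1.1 -1.4] op 0.155
down True 20.8 [0.515 0.258 0.059] [-89.9   0.1  83.3] F [-1.6  0.6  3.9] op 0.158
up 22.7 [0.515 0.258 0.219] [-89.7   0.2  83.3] F [-0.6 -0.5 -0.3] op 0.421
 22.8 [0.515 0.258 0.219] [-89.7   0.2  83.3] F [0.1 0.6 0. ] op 0.418
[ 42.69117178  17.63652232  -6.65313238  -0.07181935 -66.07052115
 -49.37213634]
```

View pics/s2.png

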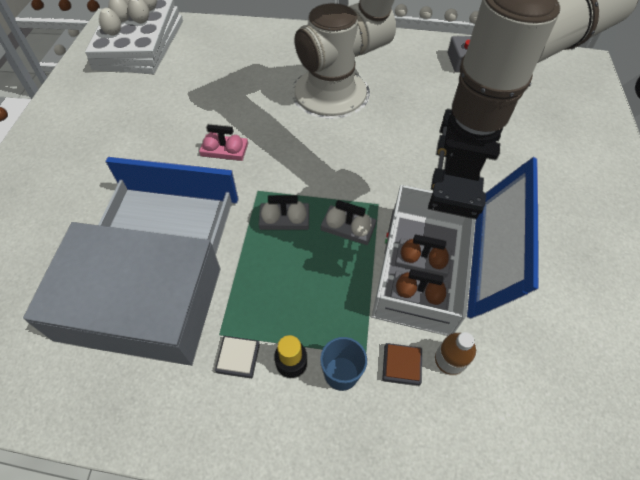

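Run:
```python
from h import *
O=np.array([.5354,.2562]);t=np.radians(83.34);ex=np.array([np.cos(t),np.sin(t)])
P=lambda x,z:[*(O+ex*x),z]
s=env.read_state();env.move_straight([s['position'][0],s['position'][1],.37],rate=.2)
y=83.34
env.gripper_to(0)
print(np.round(env.inverse_kinematics(P(.24,.38),[-90,0,y]),1))
env.goto(P(.24,.38),[-90,0,y]);st()
env.move_straight(P(.24,.205),rate=.12,force_limit=10);st()
p=env.grab_frame('scene');cv2.imwrite('pics/s3.png',p['image'])
```

```text
[ 53.6  33.8  41.5   0.  -97.7 -60.3]
 25.5 [0.563 0.494 0.381] [-90.    0.   83.3] F [ 0.1 -0.6  0.4] op 0.003
 27.1 [0.564 0.495 0.206] [-90.1  -0.1  83.3] F [-0.6  0.7  0.1] op 0.007
```

View pics/s3.png

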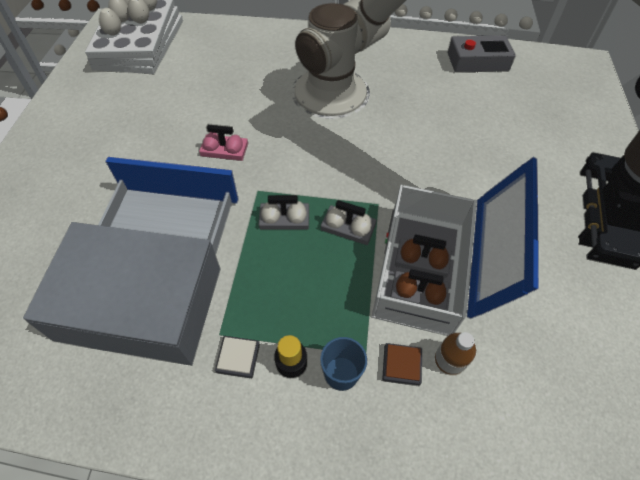

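The gripper (px 620,205) is clear of the lid on its outer side. Now the push.

Run:
```python
from h import *
O=np.array([.5354,.2562]);t=np.radians(83.34);ex=np.array([np.cos(t),np.sin(t)])
P=lambda x,z:[*(O+ex*x),z]
env.move_straight(P(.15,.205),rate=.08,force_limit=10);st()
r=env.move_straight(P(.085,.205),rate=.05,force_limit=12);print(r);st()
p=env.grab_frame('scene');cv2.imwrite('pics/s4.png',p['image'])
```

```text
28.4 [0.553 0.406 0.205] [-90.   -0.   83.4] F [0.8 1.1 0.7] op 0.004
False
 29.9 [0.545 0.341 0.205] [-90.    0.   83.4] F [0.3 0.  0.8] op 0.003
```

View pics/s4.png

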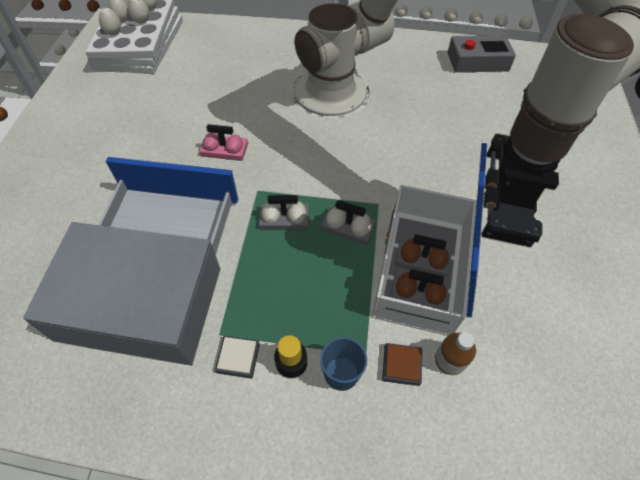

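The lid is almost upright (px 480,230), with the finger behind it. A little further.

Run:
```python
from h import *
O=np.array([.5354,.2562]);t=np.radians(83.34);ex=np.array([np.cos(t),np.sin(t)])
P=lambda x,z:[*(O+ex*x),z]
r=env.move_straight(P(.066,.205),rate=.04,force_limit=12);print(r);st()
p1=env.grab_frame('scene')
env.dwell(1.5)
p2=env.grab_frame('scene');cv2.imwrite('pics/s5.png',np.hstack([p['image'][100:340,320:640] for p in(p1,p2)]))
```

```text
False
 30.6 [0.543 0.322 0.205] [-90.   -0.   83.3] F [-0.1  0.4  0.4] op 0.008
```

View pics/s5.png

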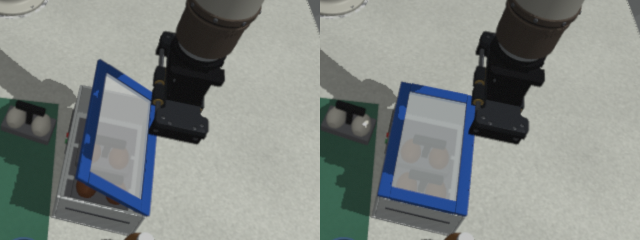

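The lid fell by itself (left) and is shut over both browns (right). Now the white cassettes.

Run:
```python
from h import *
s=env.read_state();env.move_straight([*s['position'][:2],.33],rate=.2)
env.goto([.50,-.15,.33],[-90,0,60])
p=env.grab_frame('top');cv2.imwrite('pics/t6.png',p['image'])
p=env.grab_frame('scene');cv2.imwrite('pics/s6.png',p['image'])
print([(d['score'],d['xyz']) for d in env.search_frame(p,'white1_mid')])
st()
```

```text
[(0.88, [0.2724, -0.2299, 0.034]), (0.74, [0.4588, -0.042, 0.0341])]
 34.8 [ 0.5   -0.149  0.33 ] [-90.    0.   60.1] F [-1.1  0.1 -0.2] op 0.005
```

View pics/t6.png

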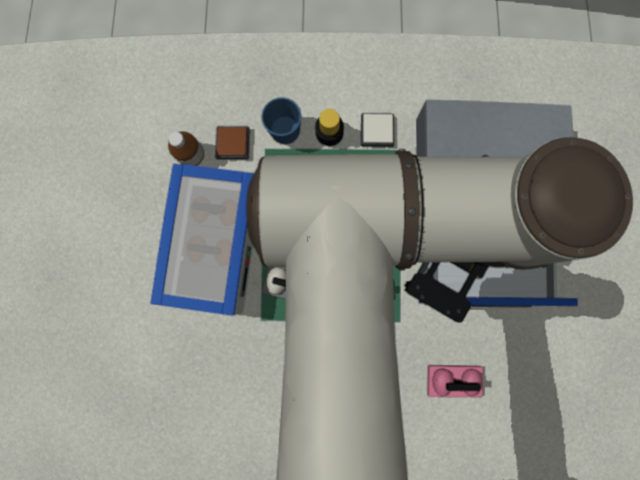

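View pics/s6.png

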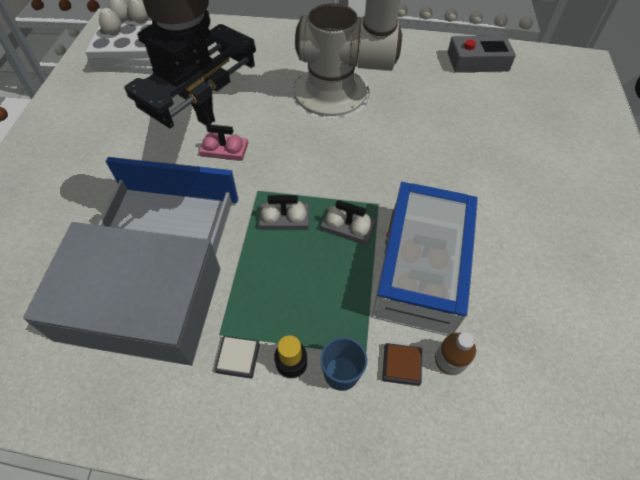

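The lid is flush (px 430,245). The whites have not moved. Picking the first.

Run:
```python
from h import *
pick([.4477,-.0508],95.9)
place([.503,-.245],-.4,.017)
env.goto([.40,.1,.30],[-90,0,81])
p=env.grab_frame('scene');cv2.imwrite('pics/s7.png',p['image'])
p=env.grab_frame('top');cv2.imwrite('pics/t7.png',p['image']);st()
```

```text
above 36.5 [ 0.449 -0.051  0.221] [-90.1   0.   95.9] F [ 0.2 -0.2  0.4] op 0.502
grip 38.6 [ 0.447 -0.051  0.054] [-89.9   0.   95.9] F [-1.8 -0.4  0.3] op 0.154
lift 39.9 [ 0.447 -0.051  0.219] [-89.9  -0.   95.9] F [-0.6 -0.5 -2.5] op 0.157
down True 42.7 [ 0.503 -0.245  0.071] [-90.    0.   -0.4] F [-0.4  2.2  4.2] op 0.157
up 44.6 [ 0.502 -0.245  0.219] [-89.9   0.3  -0.5] F [-0.6  0.4  0.1] op 0.418
 46.1 [0.4   0.099 0.3  ] [-90.    0.   80.9] F [-0.9 -0.1  0.7] op 0.42
```

View pics/s7.png

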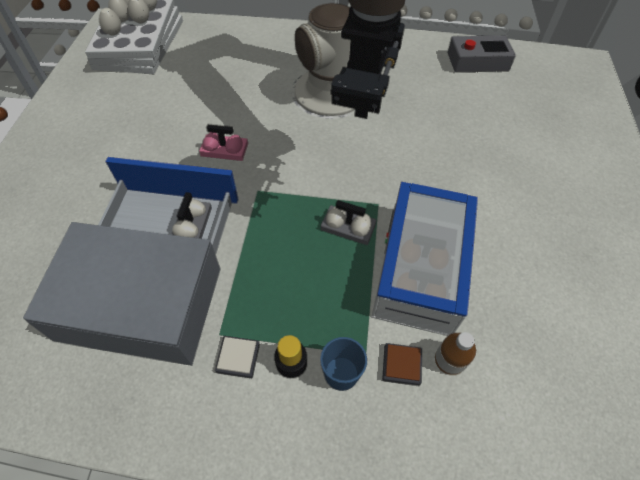

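View pics/t7.png

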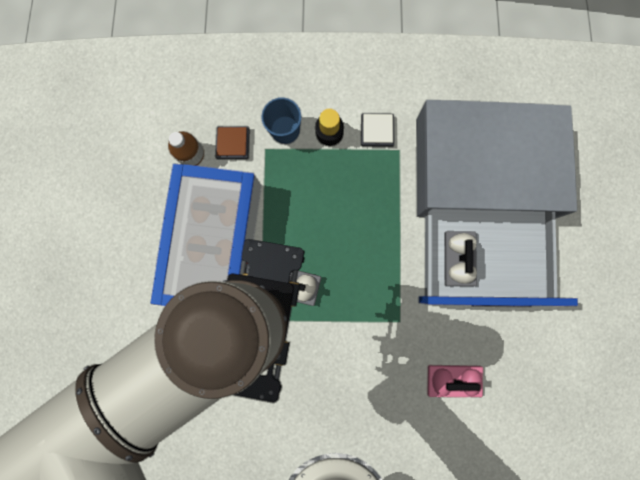

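White #1 is in the drawer (top px 462,258). White #2 is where it started.

Run:
```python
from h import *
pick([.4514,.0924],81.1)
place([.503,-.365],-.4,.017)
env.goto([.33,-.18,.30],[-90,0,0])
p=env.grab_frame('scene');cv2.imwrite('pics/s8.png',p['image'])
p=env.grab_frame('top');cv2.imwrite('pics/t8.png',p['image']);st()
for x in(.3,.32,.34,.36): print(x,env.inverse_kinematics([x,-.305,.075],[-90,0,0]) is not None)
```

```text
above 47.0 [0.452 0.092 0.22 ] [-90.    0.1  81.1] F [0.2 1.2 0.6] op 0.501
grip 49.1 [0.451 0.092 0.054] [-90.    0.   81.1] F [ 0.3  0.6 -3.2] op 0.157
lift 50.4 [0.451 0.092 0.219] [-89.9   0.1  81.1] F [ 0.2 -0.5 -3.8] op 0.157
down True 53.8 [ 0.503 -0.364  0.07 ] [-89.9   0.1  -0.4] F [-0.5  1.6  4.5] op 0.157
up 55.6 [ 0.502 -0.365  0.219] [-89.8   0.3  -0.5] F [ 0.1 -0.8 -0.7] op 0.42
 56.8 [ 0.331 -0.18   0.299] [-90.    0.1  -0. ] F [ 0.5 -0.7 -0.9] op 0.419
0.3 True
0.32 True
0.34 True
0.36 True
```

View pics/s8.png

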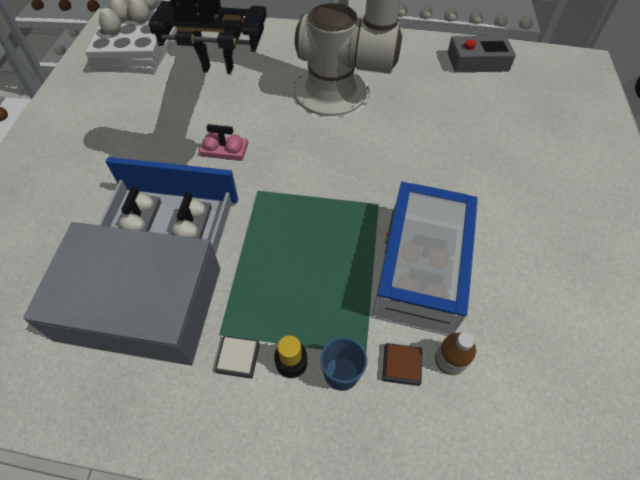

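View pics/t8.png

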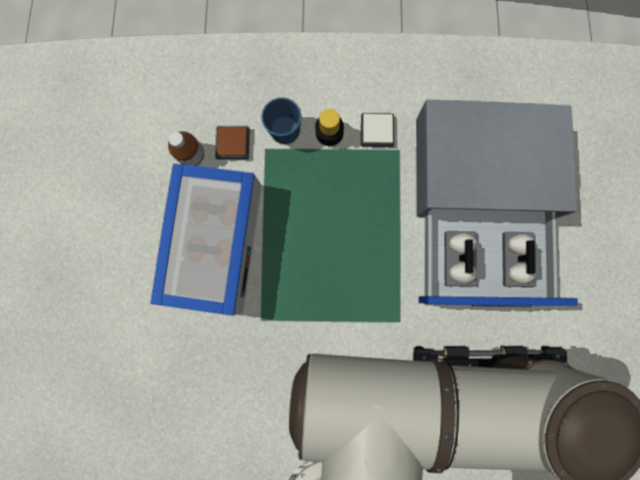

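Run:
```python
from h import *
env.gripper_to(0)
env.goto([.365,-.308,.2],[-90,0,0])
print(env.move_straight([.365,-.308,.075],rate=.12,force_limit=10));st()
print(env.move_straight([.53,-.308,.075],rate=.06,force_limit=22));st()
print(env.move_straight([.59,-.308,.075],rate=.03,force_limit=22));st()
p=env.grab_frame('scene');cv2.imwrite('pics/s9.png',p['image'])
```

```text
False
 59.5 [ 0.366 -0.308  0.076] [-90.   -0.1   0. ] F [ 0.4  0.2 -0.7] op 0.003
False
 62.5 [ 0.53  -0.308  0.075] [-90.  -0.  -0.] F [-1.1 -0.4 -0.6] op 0.005
True
 63.7 [ 0.564 -0.308  0.074] [-89.8   0.9  -0.1] F [ 0.   0.5 -0.9] op 0.007
```

View pics/s9.png

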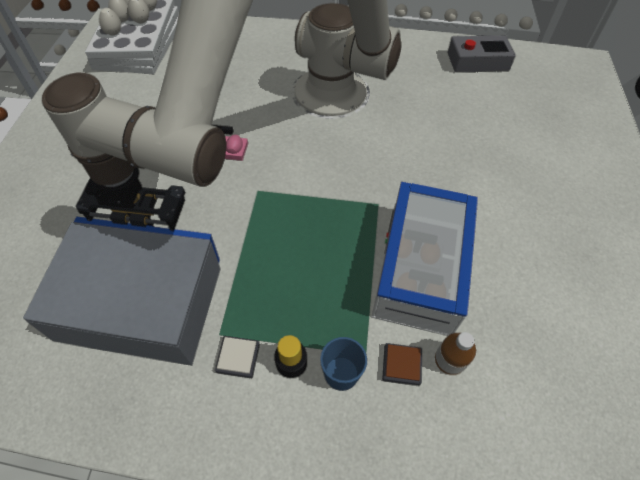

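Run:
```python
from h import *
print(env.move_straight([.585,-.308,.075],rate=.03,force_limit=20));st()
s=env.read_state()
env.move_straight([.44,-.308,.09],rate=.15);env.move_straight([.44,-.308,.30],rate=.2);env.goto([.38,-.25,.33],[-90,0,0]);st()
a=env.grab_frame('scene');b=env.grab_frame('top')
cv2.imwrite('pics/s10.png',cv2.resize(a['image'][150:370,20:500],None,fx=1.66,fy=1.66));cv2.imwrite('pics/t10.png',b['image'])
cv2.imwrite('pics/c10.png',np.hstack([cv2.resize(x[170:340,370:490],None,fx=3,fy=3,interpolation=cv2.INTER_CUBIC) for x in (cv2.imread('pics/s8.png'),a['image'])]))
```

```text
True
 64.2 [ 0.563 -0.307  0.073] [-89.6   2.1  -0.2] F [ 0.2  0.5 -0.2] op 0.005
 66.8 [ 0.379 -0.25   0.33 ] [-90.  -0.   0.] F [-0.2  0.   0.3] op 0.004
```

View pics/s10.png

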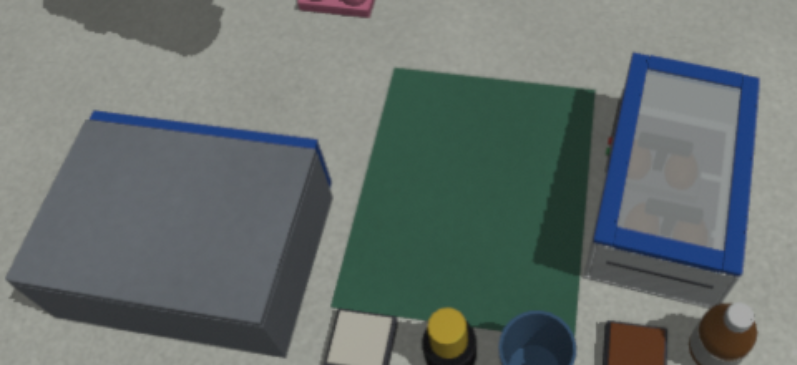

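View pics/t10.png

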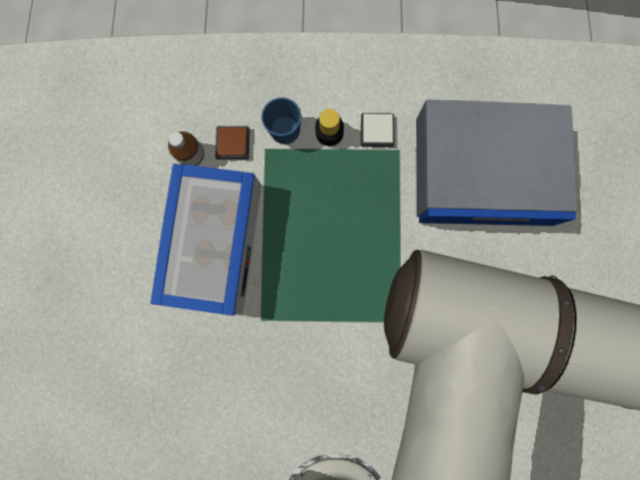

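View pics/c10.png

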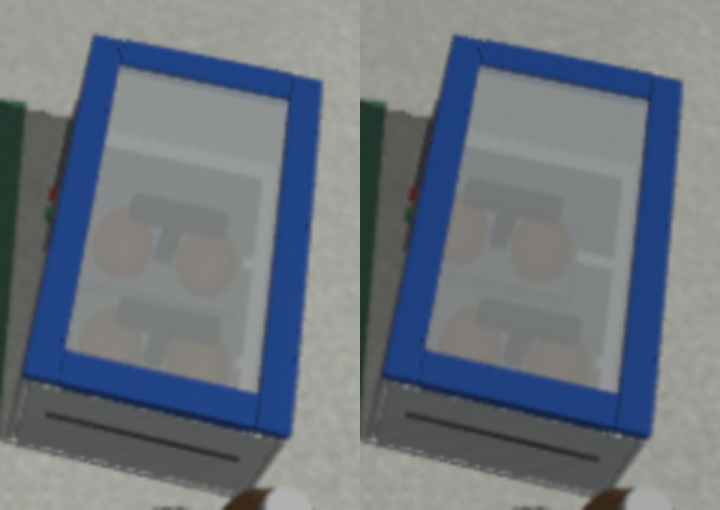

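The middle brown cassette was nudged toward the inner wall (the announced disturbance). I'll check that it still stands flat by comparing both cameras.

Run:
```python
from h import *
a=env.grab_frame('scene');b=env.grab_frame('top')
def cl(c): return cv2.normalize(c,None,0,255,cv2.NORM_MINMAX)
A=cl(cv2.resize(a['image'][190:320,380:480],None,fx=4,fy=4,interpolation=cv2.INTER_CUBIC))
B=cl(cv2.resize(b['image'][165:315,150:250],None,fx=4,fy=4,interpolation=cv2.INTER_CUBIC)[:520])
# predicted bar outlines for flat cassettes at own y=-60 and +20, own x = 0 / -.017
O=np.array([.5354,.2562]);t=np.radians(83.34);ex=np.array([np.cos(t),np.sin(t)]);ey=np.array([-ex[1],ex[0]])
for img,p,o in((A,a,(380,190)),(B,b,(150,165))):
    for x,y in((0,-.06),(-.016,.02)):
        P=[[*(O+ex*(x+dx)+ey*(y+dy)),.086] for dx,dy in((-.032,-.007),(.032,-.007),(.032,.007),(-.032,.007))]
        q=((proj(p,P)-o+.5)*4).astype(int); cv2.polylines(img,[q],True,(0,255,0),1)
cv2.imwrite('pics/c11.png',np.hstack([A,B]))
```

```text
(no output)
```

View pics/c11.png

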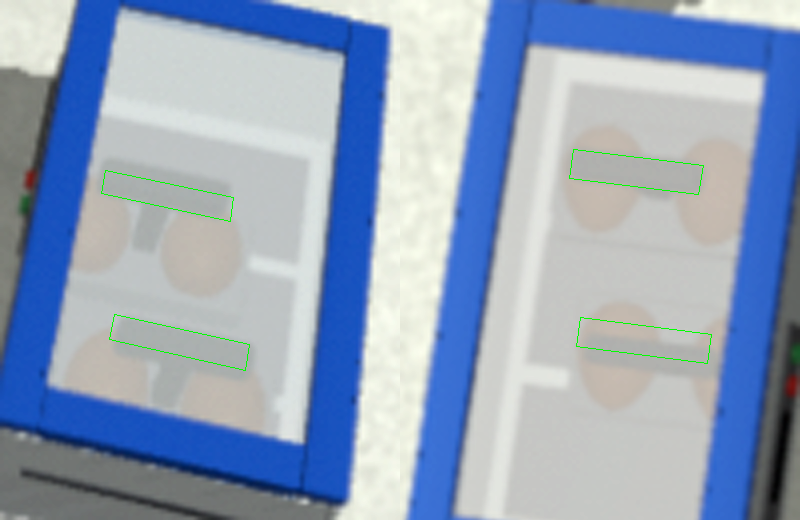

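Run:
```python
from h import *
b=env.grab_frame('top')
cv2.imwrite('pics/d12.png',cv2.resize(b['image'][190:240,410:590],None,fx=4.4,fy=4.4,interpolation=cv2.INTER_CUBIC))
for q in(0,.004,.02): print(q,proj(b,[[.591-.015-q,-.305,.112],[.591-.0-q,-.305,.112],[.591-.015-q,-.305,.012],[.591,-.305,.115]]).round(1).tolist())
```

```text
0 [[502.5, 218.0], [502.2, 210.1], [485.7, 225.3], [502.8, 209.8]]
0.004 [[502.5, 220.2], [502.3, 212.2], [485.8, 227.2], [502.8, 209.8]]
0.02 [[502.8, 228.7], [502.5, 220.7], [485.9, 234.9], [502.8, 209.8]]
```

View pics/d12.png

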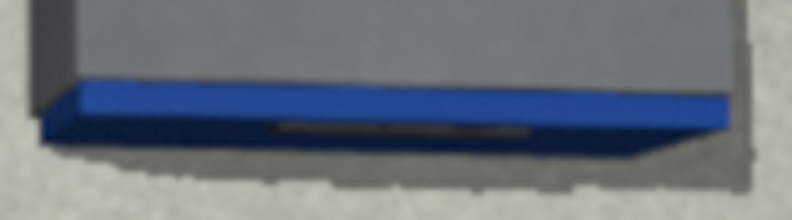

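Run:
```python
from h import *
env.close_job();st()
```

```text
the job is handed in; nothing more can be done
the job is handed in; nothing more can be done
```

The job is done and handed in at about 67 s of the 210 s allowed. My last checks met the end conditions, though `close_job` gives no verdict.

- **Incubator:** The tile at the incubator was brown, so I stood the two brown cassettes in it. I pushed the lid just past upright and it fell shut by itself without being touched. The pictures show it flush.
- **Drawer:** After that I stood the two white cassettes in the drawer and pushed it in. Two pushes both met a hard stop of at least 20 N at the same place, and the front edge measures within about 1 mm of home. I could not see the white cassettes once the drawer was shut. They were standing flat just before I pushed.
- **Disturbance:** Late in the run, one brown cassette under the shut lid was knocked about 2 cm towards the inner wall. Both cameras agree that it still stands flat, about 18 mm off centre where 50 mm is allowed, so I left it.
- **Bystanders:** The bottle, lamp and cup are where they were. I did not touch the pink cassette, and the arm was clear of everything at the end.

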